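# Fit the wire beater to the cordless mixer

## Task

Fit the wire-cage beater (not the spiral dough hook beside it) to the cordless mixer that stands nose up in its dock: lift the beater out of the rack, turn it until the four splines of its stem line up with the cross-shaped drive socket, and slide it straight down against the ejector spring until its collar sits fully home on the mixer's nose. The program finishes while still holding the beater and pressing it down, since the spring would push it out again. Leave the dough hook in the rack, and the mug, the tumbler and the pepper shaker where they stand.

Things in the scene. Friction and masses are not known exactly. Their poses are not given: they have to be found in the camera images.
- wire_beater: Loose steel mixer beater, about 90 g, standing stem down in a hole of the rack (either one). Origin: centre of the underside of its grey round collar (34 mm across, 9 mm high); z up towards the cage, whose top is 89 mm above the origin. x and y lie in the planes of the four splines, which are also the planes of the four cage strips: it repeats every quarter turn.
- cage (a point): Centre of the beater's cage, 50 mm above its origin: the height to grip. The cage has four flat strips, at +x, -x, +y, -y of the axis, 8 mm wide, upright and straight from 26 to 68 mm above the origin, outside faces 50.6 mm apart. Grip from above across two strips that face each other, fingers closing along its x or y.
- stem_tip (a point): Lower end of the beater's stem, on its axis, 26 mm below the beater's origin. The stem is a cross of four splines, 22 mm tip to tip, each 5 mm thick, rounded at the end (2.5 mm radius).
- dough_hook: Loose steel spiral dough hook (corkscrew rod 8 mm thick, about 38 mm across, 92 mm high above its origin) with the same collar and stem, standing in the other hole of the rack. Origin: centre of the underside of its collar. To be left there.
- rack: Fixed wooden block, 70 x 190 x 40 mm with its feet; origin: centre of its underside, y along its length, z up. Two round holes of 27 mm, 34 mm deep, open in its top at y = +55 and -55 mm; the attachments' collars rest on its top face.
- mixer: Fixed cordless hand-mixer body, white, standing upright nose up in a round grey dock (92 mm across, 20 mm high). Origin: centre of the dock's underside, z up. Body up to 58 mm thick; its nose is a flat ring 44 mm across, 26 mm wide inside, whose face is 140 mm above the origin.
- socket (a point): Centre of the mouth of the drive socket, level with the nose face. z up along the socket's axis; x and y run along the two crossing slots (each 7.4 mm wide, 26 mm long), which turn with the coupling. Splines enter only when lined up with the slots (1.2 mm clearance a side, about 6 degrees); repeats every quarter turn. When the beater is home its origin is at this point.
- coupling (a joint): Angle of the drive coupling about the vertical, rad, positive anticlockwise from above, relative to the mixer body; stiff (0.08 N m of friction), so it stays where it is.
- ejector (a joint): How far the ejector pin in the socket is pressed down, m: 0 out. The pin's top is 16 mm below the nose face; the stem's end meets it after 16 mm and presses it 10 mm down when the collar is home on the nose. Spring force 2.5 N at 0, 7.5 N at 10 mm.
- mug: Loose cream mug standing upside down behind the mixer, 90 x 122 x 96 mm; bystander. Origin: centre of its underside.
- tumbler: Loose clear tumbler standing upside down, 85 mm wide, 88 mm high; bystander. Origin: centre of its underside.
- pepper: Loose pepper shaker, 44 mm wide, 90 mm high; bystander. Origin: centre of its underside.

How it is judged:
On the way:
1. the beater is held and lifted clear of the rack (z of wire_beater in the frame of rack above 0.072 m and contact force between the fingers and wire_beater above 1 N), for 0.1 s.
At the end, for the whole second after the job is handed in: Beater upright (0.1 rad) in the socket, centred within 4 mm, splines in the slots (0.2 rad), collar within 2.5 mm of the nose face, ejector pressed at least 7.5 mm, still gripped (over 2 N) and at rest; dough hook still in the rack (within 30 mm) (value of joint ejector above 0.0075 m and z of wire_beater in the frame of socket below 0.0025 m and horizontal distance between wire_beater and socket below 0.004 m and angle between wire_beater's own z axis and vertical below 0.1 rad and (angle between the x axis of wire_beater and the x axis of socket, either way round below 0.2 rad or angle between the x axis of wire_beater and the y axis of socket, either way round below 0.2 rad) and contact force between the fingers and wire_beater above 2 N and linear speed of wire_beater below 0.02 m/s and distance of dough_hook from where it was at the start of the episode below 0.03 m); the arm keeps its last pose, push and grip.
It fails at once if the dough hook is taken or knocked out of its place (distance of dough_hook from where it was at the start of the episode above 0.03 m).
It fails at once if the mug, tumbler or pepper shaker is pushed away (over 30 mm) (distance of any of mug, tumbler, pepper from where it was at the start of the episode above 0.03 m).
It also fails if it takes over 43 s, if anything falls off the work surface, if the arm or the gripper's body presses on something with over 40 N, if the wrist force passes 120 N, or if a joint passes its speed limit or range.

## Robot

A 6-joint arm with a two-finger parallel gripper is mounted at the origin on a cart in front of the work surface, level with it; the furniture and walls round the work are solid. World frame = base frame: x ahead of the robot, y to its left, z up, the work surface at z = 0. Lengths are in m, angles in rad, forces in N, time in s.
With the tool pointing down it reaches from about 0.35 to 0.875 m from the base axis. Payload 15.5 kg.
Tool frame: the origin (TCP) lies midway between the tips of the shut fingers; the grasp point (between the pads) lies 19 mm behind it (hold_point_z is the distance from the TCP to the grasp point, in m); z points along the fingers, y is the line along which they close (so a half turn about z gives the same grasp; the last joint's range is limited). The gripper opens to 85 mm and grips with 20 to 120 N. Pads are 22 mm wide; open, the fingers measure 114 mm over their backs; the gripper's body (76 mm by 85 mm) begins 54 mm behind the grasp point. The pads swing forward as they close: fully open they stand 13 mm farther back than shut.
Start: joints at [1.099, 0.494, 1.345, -0, 1.302, -0.096], TCP at [0.23, 0.581, 0.231] pointing down, gripper open.
Joint ranges: [-2.91, 2.91], [-0.82, 2.16], [0.22, 2.67], [-1.22, 4.37], [0.12, 2.79], [-3.08, 3.08]. Speed limits (rad/s): [1.89, 1.89, 2.57, 3.01, 3.01, 3.01].

## Interface

Orientations are given as [roll, pitch, yaw] about the fixed x, y, z axes, in that order (R = Rz(yaw) Ry(pitch) Rx(roll)).
In Python, from plant import get_obs, grab_frame, camera_info, job_done, hold_point_z gives the robot as it stands.
- The arm moves only by the tool drive_tool, never from a script. Its argument "commands" is text: rows parted by semicolons, each of 5 numbers parted by spaces: the shift along the world's x, y, z in units of 25 mm (1.0 is 25 mm), then the turn about the world's z in units of 5 degrees (1.0 is 5 degrees), then the finger opening in mm, from 0 to 85.4. In form: tx ty tz turn grip; .... A call has 1 to 5 rows; each row shifts and turns the commanded pose from where the row before left it; what a row does not reach is not made up. A row lasts 1/12 s, in which the tool goes at most 41.7 mm and 7.16 degrees, less where a joint would pass 70% of its speed; a pose out of reach is approached as far as the arm can. A call is refused whole if a number of a shift passes 1 or a number of a turn 1, either way. A call with a gripper value outside its range is refused whole. The fingers move at their own pace and stop on an object; the grip force is fixed at half the most. Time passes only in rows, so rows that do not move let the fingers close. It gives the time, the measured TCP pose, the force, the opening and the grip force at its end, in the units of the state.
- get_obs(): the state, without advancing time (a new reading comes with each control period).
- grab_frame(name): name is "scene" or "top" or "wrist"; returns the picture (480x640x3 uint8, red, green, blue); there is no depth.
- camera_info(name): a dict with "camera_matrix" (3x3 intrinsics, pixels), "dist_coeffs" ([k1, k2, p1, p2, k3] as OpenCV has them; the pictures are not rectified), "eye" and "rotation" of the camera in the world. Camera axes: x right, y down, z forward; pixel columns grow to the right and rows downward; lengths in m; the calibration is good to about 2 mm. A picture is of the moment at which its call begins: read the wrist's pose just before it. camera_info takes no time and is no camera call; for the wrist camera it gives the pose at the moment of the call.
- job_done(): hands the job in; it is judged then, once.
The state is a dict: "time_s": time; "joint_pos": joint angles; "qvel": joint speeds; "tau": joint torques, N m; "eef_pos": TCP position; "tool_rot": TCP orientation; "ft_force": force on the tool from outside, world axes, zero at the start; "moment": the same for the moment, N m; "finger_gap": finger opening in m; "grasp_force": force on a finger pad.
Only numpy, scipy, OpenCV 4.12 (cv2) and the standard library are available. Lean on these libraries where they do the work, as an engineer would, in place of code of your own. Each camera call takes 0.05 s, during which the arm holds its last target. There are 200 camera calls.

## Working session

There is one attempt and no reset: what is moved stays moved. The work goes in short steps, Python scripts to look and compute and a tool call to move; the robot and the scene stay as the last step left them, time stands still between calls to the robot, and variables do not carry over. Pictures are saved under pics/ and viewed, at most 10 in all, crops included, and the job is handed in when it is done.

Besides the shell and the picture viewer there is one more tool, called after "Call:" as name(argument=value, ...) on one line, values as JSON. drive_tool: Moves the arm, as the interface text tells. Its arguments: {"type":"object","properties":{"commands":{"type":"string"}},"required":["commands"]}

```bash
mkdir -p pics; cat > h.py <<'E'
import numpy as np, cv2
from plant import *
def cam(n):
    c=camera_info(n); return np.array(c["camera_matrix"],float),np.array(c["dist_coeffs"],float),np.array(c["eye"],float),np.array(c["rotation"],float)
def ray(c,uv):
    K,D,e,R=c; p=cv2.undistortPoints(np.array([[uv]],float),K,D)[0,0]
    d=R@np.array([p[0],p[1],1]); return e,d/np.linalg.norm(d)
def plane(c,uv,z):
    e,d=ray(c,uv); return e+d*(z-e[2])/d[2]
def proj(c,P):
    K,D,e,R=c; q=(np.atleast_2d(P)-e)@R
    return cv2.projectPoints(q,np.zeros(3),np.zeros(3),K,D)[0][:,0]
E
python3 - <<'E'
from h import *
o=get_obs(); print(o, hold_point_z)
for n in("scene","top","wrist"):
    c=cam(n); f=grab_frame(n); cv2.imwrite(f"pics/{n}0.png",f[...,::-1]); print(n,c[0].round(1).tolist(),c[1],c[2],c[3].round(3).tolist())
E
```

```text
{'time_s': 0.0, 'joint_pos': array([ 1.09852097e+00,  4.94188784e-01,  1.34611983e+00,  1.77872656e-05,
        1.30246665e+00, -9.55013261e-02]), 'qvel': array([-0.00062517, -0.0004518 ,  0.00042297, -0.0002155 , -0.00061304,
       -0.0003749 ]), 'tau': array([-2.45004427e-03, -8.82140994e+01, -3.83873427e+01, -4.54522778e-04,
        9.74537601e-03, -4.34427704e-05]), 'eef_pos': array([0.22978775, 0.58085715, 0.23070059]), 'tool_rot': array([-3.14041706e+00, -1.29836697e-04,  2.76481383e+00]), 'ft_force': array([ 0.70789575, -0.09286344,  0.10177954]), 'moment': array([-0.01691777,  0.03171213, -0.01792957]), 'grasp_force': 0.0, 'finger_gap': 0.08541190873457631} 0.0187
scene [[558.0, 0.0, 321.0], [0.0, 558.0, 242.5], [0.0, 0.0, 1.0]] [-0.16006338  0.          0.          0.          0.        ] [0.16213711 0.50593435 0.88514759] [-2.452, 0.01, -2.462]
top [[613.2, 0.0, 310.5], [0.0, 613.2, 251.5], [0.0, 0.0, 1.0]] [0.05816208 0.         0.         0.         0.        ] [0.32193993 0.01322551 1.34499309] [-2.966, 0.012, -1.582]
wrist [[339.3, 0.0, 322.8], [0.0, 339.3, 238.5], [0.0, 0.0, 1.0]] [0.01761325 0.         0.         0.         0.        ] [0.15506209 0.61022075 0.37404753] [2.821, 0.001, 1.194]
```

View pics/scene0.png

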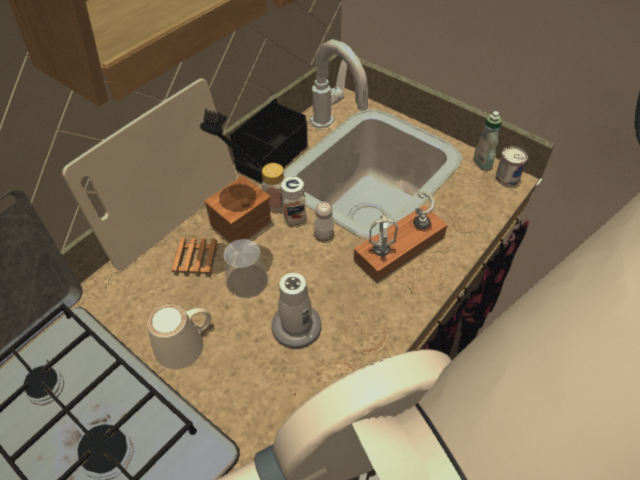

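View pics/top0.png

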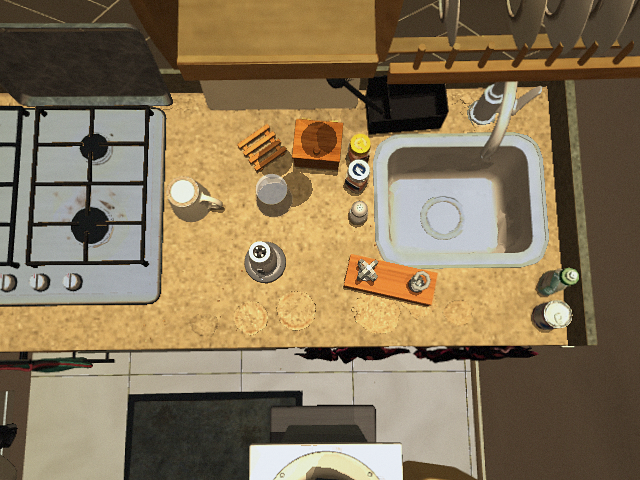

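The scene view shows the beater at (383,238) and the hook at (425,212). In the top view they are at (367,270) and (419,282), and the mixer socket is at about (261,252).

```bash
cat >> h.py <<'E'
from scipy.spatial.transform import Rotation as Ro
_cam=cam
def cam(n):
    K,D,e,r=_cam(n); return K,D,e,(Ro.from_euler('xyz',r).as_matrix() if r.size==3 else r)
E
python3 - <<'E'
from h import *
t=cam("top"); s=cam("scene")
T=cv2.imread("pics/top0.png"); S=cv2.imread("pics/scene0.png")
def tri(a,b):
    e1,d1=ray(t,a);e2,d2=ray(s,b)
    k=np.linalg.lstsq(np.c_[d1,-d2],e2-e1,rcond=None)[0]; p,q=e1+k[0]*d1,e2+k[1]*d2
    return ((p+q)/2).round(4),np.linalg.norm(p-q).round(4)
print("sock",tri((261,251),(292,284)),plane(t,(261,251),.14),plane(s,(292,284),.14))
print("beater top",tri((367,270),(383,226)),plane(t,(367,270),.12))
h=cv2.cvtColor(T,cv2.COLOR_BGR2HSV); 
m=cv2.inRange(h,(3,150,80),(14,255,255)); m[:250]=0; m[310:]=0; m[:,:330]=0; m[:,450:]=0
m=cv2.morphologyEx(m,cv2.MORPH_CLOSE,np.ones((5,5)))
c=max(cv2.findContours(m,0,2)[0],key=cv2.contourArea); r=cv2.minAreaRect(c); b=cv2.boxPoints(r); print(r)
P=np.array([plane(t,x,.04) for x in b]); print(P.round(4), [np.linalg.norm(P[i]-P[i-1]).round(4) for i in range(4)])
def crop(I,u,v,w,k): return cv2.resize(I[v-w:v+w,u-w:u+w],(k,k),interpolation=cv2.INTER_CUBIC)
cv2.imwrite("pics/c1.png",np.vstack([np.hstack([crop(T,262,255,20,300),crop(T,367,270,20,300)]),np.hstack([crop(S,292,284,20,300),crop(S,383,236,30,300)])]))
E
```

```text
sock (array([0.5405, 0.1253, 0.1302]), np.float64(0.0019)) [0.53785741 0.12392656 0.14      ] [0.53648928 0.13056993 0.14      ]
beater top (array([ 0.503 , -0.0881,  0.1112]), np.float64(0.0043)) [ 0.49977976 -0.08815057  0.12      ]
((390.270751953125, 279.7366027832031), (89.678466796875, 34.432613372802734), 12.094757080078125)
[[ 0.475  -0.0422  0.04  ]
 [ 0.5478 -0.0592  0.04  ]
 [ 0.5046 -0.2454  0.04  ]
 [ 0.4329 -0.2268  0.04  ]] [np.float64(0.1893), np.float64(0.0748), np.float64(0.1912), np.float64(0.0741)]
```

View pics/c1.png

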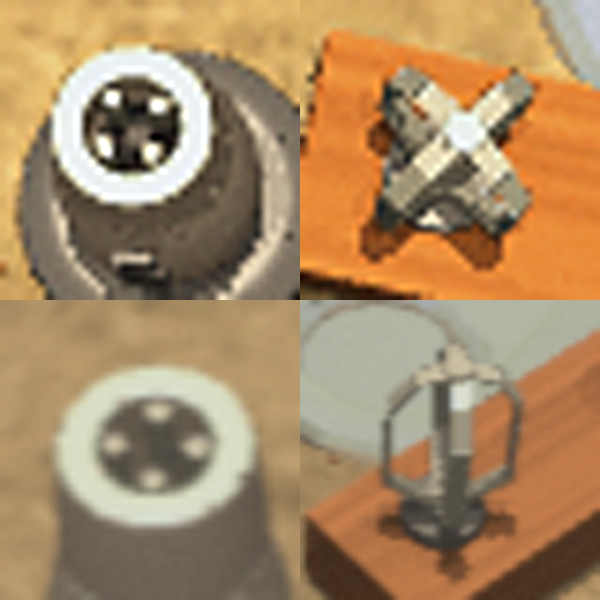

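View pics/wrist0.png

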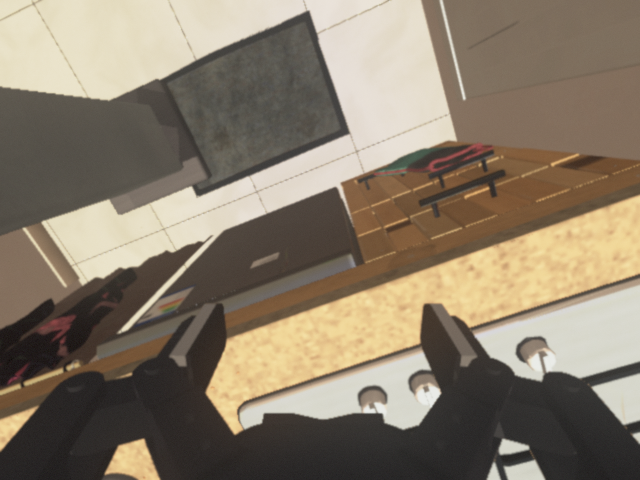

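The crops show a white nose ring at top px (261,251) with four light dots in it. The beater's cage strips form an X whose axes are at about 40° in the world. In the wrist view the fingers are at the bottom, so it looks at the grasp area. I'll hover over the mixer and look from there.

Call:
drive_tool(commands="0.7 -1 0 0 85; 0.7 -1 0 0 85; 0.7 -1 0 0 85; 0.7 -1 0 0 85; 0.7 -1 0 0 85")

```text
time_s: 0.57
eef_pos: [0.3179, 0.4548, 0.2311]
tool_rot: [-3.141, -0.0, 2.765]
ft_force: [0.1, 0.3, 0.2]
finger_gap: 0.0852
grasp_force: 0.0
```

Call:
drive_tool(commands="0.7 -1 0 0 85; 0.7 -1 0 0 85; 0.7 -1 0 0 85; 0.7 -1 0 0 85; 0.7 -1 0 0 85")

```text
time_s: 0.98
eef_pos: [0.4055, 0.3298, 0.2312]
tool_rot: [-3.141, -0.0, 2.765]
ft_force: [1.0, 0.6, 0.2]
finger_gap: 0.0848
grasp_force: 0.0
```

Call:
drive_tool(commands="0.7 -1 0 0 85; 0.7 -1 0 0 85; 0.7 -1 0 0 85; 0.7 -1 0 0 85; 0.7 -1 0 0 85")

```text
time_s: 1.4
eef_pos: [0.493, 0.2047, 0.2312]
tool_rot: [-3.141, -0.0, 2.765]
ft_force: [0.0, 0.9, 0.9]
finger_gap: 0.0851
grasp_force: 0.0
```

Call:
drive_tool(commands="0.7 -1 0 0 85; 0.7 -1 0 0 85; 0.5 -1 0 0 85; 0 0 0 0 85; 0 0 0 0 85")

```text
time_s: 1.82
eef_pos: [0.5403, 0.13, 0.231]
tool_rot: [-3.141, -0.0, 2.762]
ft_force: [-0.5, 0.6, 0.0]
finger_gap: 0.0854
grasp_force: 0.0
```

```bash
python3 - <<'E'
from h import *
o=get_obs(); print(o["time_s"],o["eef_pos"],o["tool_rot"],o["ft_force"],o["joint_pos"])
c=cam("wrist"); f=grab_frame("wrist"); cv2.imwrite("pics/w1.png",f[...,::-1]); np.savez("w1.npz",K=c[0],D=c[1],e=c[2],R=c[3])
u,v=proj(c,[.538,.126,.14])[0]; print(u,v,c[2])
u,v=int(u),int(v); cv2.imwrite("pics/w1c.png",cv2.resize(f[max(v-60,0):v+60,u-80:u+80,::-1],(800,600),interpolation=cv2.INTER_CUBIC))
E
```

```text
1.8167 [0.54034328 0.12996344 0.23098423] [-3.14135850e+00 -4.16741642e-04  2.76247555e+00] [-0.49944157  0.55547735  0.02992218] [ 1.28589418e-01  3.96842463e-01  1.51827208e+00 -2.13189570e-06
  1.22695612e+00 -1.06308914e+00]
317.09234821612813 240.88341052451494 [0.46566112 0.15935449 0.37428774]
```

View pics/w1c.png

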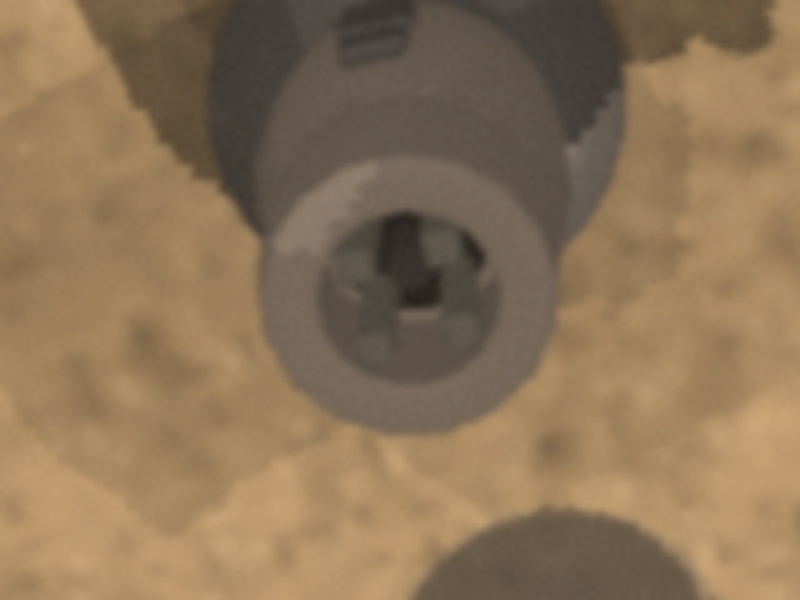

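The wrist crop shows the nose ring centred at crop (408,296). The dots are the raised blocks, at about (358,265), (445,242), (375,345) and (462,325), and the dark slots run between them. Next I'll compute the socket position and angle from all three views.

```bash
python3 - <<'E'
from h import *
d=np.load("w1.npz"); w=(d["K"],d["D"],d["e"],d["R"]); t=cam("top"); s=cam("scene")
print("wrist ctr",plane(w,(317-80+408/5,240-60+296/5),.14))
def ang(P):
    c=P.mean(0); a=np.arctan2(P[:,1]-c[1],P[:,0]-c[0]); return np.degrees(np.angle(np.exp(4j*a).mean())/4), (np.degrees(a)%90).round(0), np.linalg.norm(P-c,axis=1).round(4),c.round(4)
Q=[(358,265),(445,242),(375,345),(462,325)]
print("wrist",ang(np.array([plane(w,(237+x/5,180+y/5),.138)[:2] for x,y in Q])))
def blobs(I,u,v,c,name,lo,rad=6):
    k=10; g=cv2.cvtColor(I,cv2.COLOR_BGR2GRAY)[v-12:v+13,u-12:u+13]; G=cv2.resize(g,None,fx=k,fy=k,interpolation=cv2.INTER_CUBIC)
    m=(G>lo).astype('u1'); n,l,st,ce=cv2.connectedComponentsWithStats(m)
    q=[ce[i] for i in range(1,n) if 30<st[i,4]<1500 and not(st[i,0]==0 or st[i,1]==0 or st[i,0]+st[i,2]==250 or st[i,1]+st[i,3]==250)]
    q=[((x+.5)/k-.5+u-12,(y+.5)/k-.5+v-12) for x,y in q]; print(name,np.round(q,2).tolist())
    if len(q)==4: print(ang(np.array([plane(c,x,.138)[:2] for x in q])))
    m=(G>lo).astype('u1')
T=cv2.imread("pics/top0.png");S=cv2.imread("pics/scene0.png")
for lo in(120,150): blobs(T,260,252,t,"top",lo)
for lo in(110,130,150): blobs(S,292,284,s,"scene",lo)
# beater: wrist & top strips; nose centre in the top view
h=cv2.cvtColor(T,cv2.COLOR_BGR2HSV); m=((h[...,2]>215)&(h[...,1]<40)).astype('u1'); m[:235]=0;m[275:]=0;m[:,:245]=0;m[:,285:]=0
c=max(cv2.findContours(m,0,2)[0],key=cv2.contourArea); e=cv2.minEnclosingCircle(c); print("top ring",e,plane(t,e[0],.14))
m=((h[...,1]<90)).astype('u1'); m[:255]=0;m[290:]=0;m[:,:352]=0;m[:,382:]=0
n,l,st,ce=cv2.connectedComponentsWithStats(m); i=1+st[1:,4].argmax(); print("beater blob",st[i],ce[i],plane(t,ce[i],.10))
E
```

```text
wrist ctr [0.53720724 0.1275052  0.14      ]
wrist (np.float64(36.09068580990242), array([37., 36., 35., 37.]), array([0.0088, 0.0095, 0.0094, 0.009 ]), array([0.5377, 0.1276]))
top [[259.41, 252.47], [255.31, 253.87]]
top [[256.49, 247.58], [255.39, 253.94]]
scene []
scene []
scene [[292.6, 278.34], [286.67, 282.71], [291.88, 287.58]]
top ring ((259.2432556152344, 251.3783721923828), 10.515825271606445) [0.53713531 0.12743301 0.14      ]
beater blob [357 259  21  22 320] [366.54375  270.540625] [ 0.501577   -0.08884306  0.1       ]
```

The socket centre is (0.5372, 0.1275), with two views agreeing, and the slots are at 81° mod 90. Now I'll hover over the beater with the closing axis turned to about 40°.

Call:
drive_tool(commands="-0.2 -1 0 -0.7 80; -0.2 -1 0 -0.7 80; -0.2 -1 0 -0.7 80; -0.2 -1 0 -0.7 80; -0.2 -1 0 -0.7 80")

```text
time_s: 2.28
eef_pos: [0.5142, 0.0063, 0.2313]
tool_rot: [3.142, -0.0, 2.458]
ft_force: [0.9, 1.1, -0.2]
finger_gap: 0.0799
grasp_force: 0.0
```

Call:
drive_tool(commands="-0.2 -1 0 -0.7 80; -0.2 -1 0 -0.7 80; -0.1 -1 0 -0.7 80; 0 -0.8 0 0 80; 0 0 0 0 80")

```text
time_s: 2.7
eef_pos: [0.5023, -0.0907, 0.2314]
tool_rot: [-3.141, 0.001, 2.275]
ft_force: [0.5, 0.0, -0.1]
finger_gap: 0.0798
grasp_force: 0.0
```

```bash
python3 - <<'E'
from h import *
o=get_obs(); print(o["time_s"],o["eef_pos"],o["tool_rot"],o["ft_force"],o["joint_pos"])
c=cam("wrist"); f=grab_frame("wrist"); cv2.imwrite("pics/w2.png",f[...,::-1]); np.savez("w2.npz",K=c[0],D=c[1],e=c[2],R=c[3])
u,v=proj(c,[.503,-.089,.1])[0]; print(u,v,c[2])
u,v=int(u),int(v); cv2.imwrite("pics/w2c.png",cv2.resize(f[max(v-75,0):v+75,u-100:u+100,::-1],(800,600),interpolation=cv2.INTER_CUBIC))
E
```

```text
2.7 [ 0.50233486 -0.09070081  0.23137182] [-3.14133346e+00  6.83281125e-04  2.27480006e+00] [ 0.51347646  0.0190354  -0.13862581] [-2.95270102e-01  3.33042338e-01  1.62371887e+00 -6.34371073e-04
  1.18439703e+00 -9.99034809e-01]
324.7394986782374 225.06675827869807 [ 0.45032993 -0.02948827  0.37459292]
```

View pics/w2c.png

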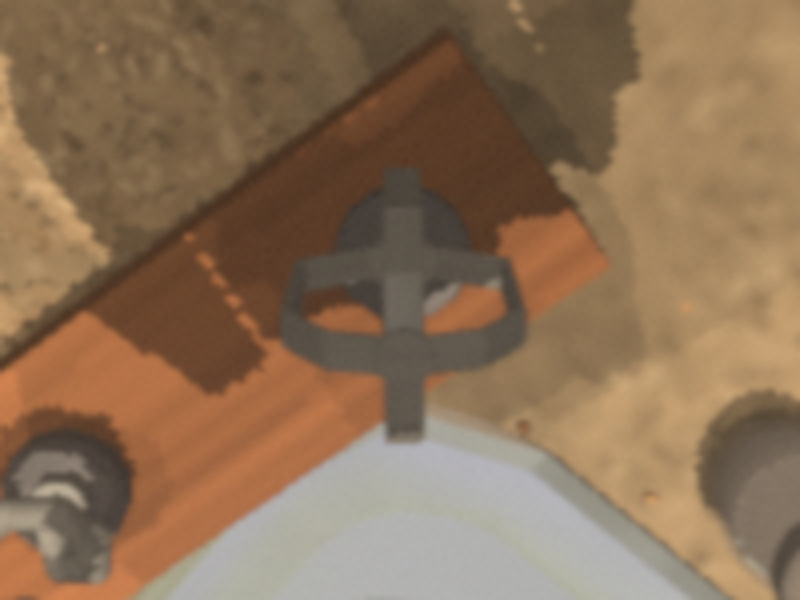

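The beater is lined up with the fingers: apex at crop (404,350), and the left and right strip corners at about (283,325) and (526,325).

```bash
python3 - <<'E'
from h import *
d=np.load("w2.npz"); w=(d["K"],d["D"],d["e"],d["R"])
p=lambda x,y,z: plane(w,(224+x/4,150+y/4),z).round(4)
print("apex",p(404,350,.129))
L,R=p(283,328,.108),p(526,328,.108); print("L,R",L,R,np.linalg.norm(L-R),(L+R)/2,np.degrees(np.arctan2(*(L-R)[[1,0]])))
F,B=p(405,440,.108),p(404,170,.066); print("near/far",F,B)
print("front top", p(404,265,.05), "collar", p(403,250,.049))
a,b=p(405,440,.12),p(404,170,.066); 
a=plane(w,(224+405/4,150+365/4),.129);b=plane(w,(224+404/4,150+270/4),.066+.0)
print("tool close dir",np.degrees(2.2748)-90)
E
```

```text
apex [ 0.504  -0.0901  0.129 ]
L,R [ 0.4865 -0.1077  0.108 ] [ 0.5246 -0.0754  0.108 ] 0.04994897396343591 [ 0.50555 -0.09155  0.108  ] -139.70975430523907
near/far [ 0.5217 -0.1104  0.108 ] [ 0.4896 -0.0726  0.066 ]
front top [ 0.5069 -0.0928  0.05  ] collar [ 0.5044 -0.0902  0.049 ]
tool close dir 40.336439236359666
```

Call:
drive_tool(commands="0.07 0 -0.9 0 80; 0 0 -0.9 0 80; 0 0 -0.9 0 80; 0 0 -0.9 0 80; 0 0 -0.9 0 80")

```text
time_s: 3.17
eef_pos: [0.5041, -0.0871, 0.1179]
tool_rot: [3.141, -0.0, 2.278]
ft_force: [0.3, 0.4, 0.5]
finger_gap: 0.08
grasp_force: 0.0
```

Call:
drive_tool(commands="0 0 -0.9 0 80; 0 0 -0.6 0 80; 0 0 -0.5 0 80; 0 0 0 0 80; 0 0 0 0 80")

```text
time_s: 3.58
eef_pos: [0.5039, -0.0876, 0.0687]
tool_rot: [-3.141, -0.001, 2.278]
ft_force: [-0.7, -0.6, 0.2]
finger_gap: 0.0801
grasp_force: 0.0
```

Call:
drive_tool(commands="0 0 0 0 40; 0 0 0 0 40; 0 0 0 0 40; 0 0 0 0 40; 0 0 0 0 40")

```text
time_s: 4.0
eef_pos: [0.5048, -0.0887, 0.0699]
tool_rot: [3.14, 0.001, 2.276]
ft_force: [-0.7, 2.9, 8.9]
finger_gap: 0.0499
grasp_force: 60.5
```

Call:
drive_tool(commands="0 0 0 0 40; 0 0 0 0 40; 0 0 0 0 40; 0 0 0 0 40; 0 0 0 0 40")

```text
time_s: 4.42
eef_pos: [0.5048, -0.0888, 0.0699]
tool_rot: [3.14, 0.001, 2.276]
ft_force: [-2.0, 3.8, 9.4]
finger_gap: 0.0494
grasp_force: 60.5
```

Call:
drive_tool(commands="0 0 0.4 0 40; 0 0 0.6 0 40; 0 0 0.8 0 40; 0 0 0.8 0 40; 0 0 0.8 0 40")

```text
time_s: 4.83
eef_pos: [0.5041, -0.0888, 0.1557]
tool_rot: [3.141, 0.0, 2.276]
ft_force: [-0.7, -0.0, -0.9]
finger_gap: 0.0492
grasp_force: 62.1
```

Call:
drive_tool(commands="0 0 0.8 0 40; 0 0 0.8 0 40; 0 0 0.6 0 40; 0 0 0 0 40; 0 0 0 0 40")

```text
time_s: 5.25
eef_pos: [0.5045, -0.0889, 0.21]
tool_rot: [3.14, 0.002, 2.276]
ft_force: [-0.0, -0.3, -1.6]
finger_gap: 0.0497
grasp_force: 62.1
```

```bash
python3 - <<'E'
from h import *
o=get_obs(); print(o["time_s"],o["eef_pos"],o["tool_rot"],o["ft_force"],o["joint_pos"])
c=cam("wrist"); f=grab_frame("wrist"); cv2.imwrite("pics/w3.png",f[...,::-1]); np.savez("w3.npz",K=c[0],D=c[1],e=c[2],R=c[3])
p=o["eef_pos"]; print(proj(c,[p,p+[0,0,.058],p+[0,0,-.031]]))
E
```

```text
5.25 [ 0.5045095  -0.08894407  0.21002687] [3.14033003e+00 2.01578723e-03 2.27602531e+00] [-8.88628581e-04 -3.08395421e-01 -1.63389617e+00] [-2.91086007e-01  3.59572419e-01  1.64956435e+00 -3.91805645e-05
  1.13007758e+00 -9.96299594e-01]
[[322.86778984 303.77410557]
 [323.20833964 396.81236127]
 [322.76672657 276.19337064]]
```

View pics/w3.png

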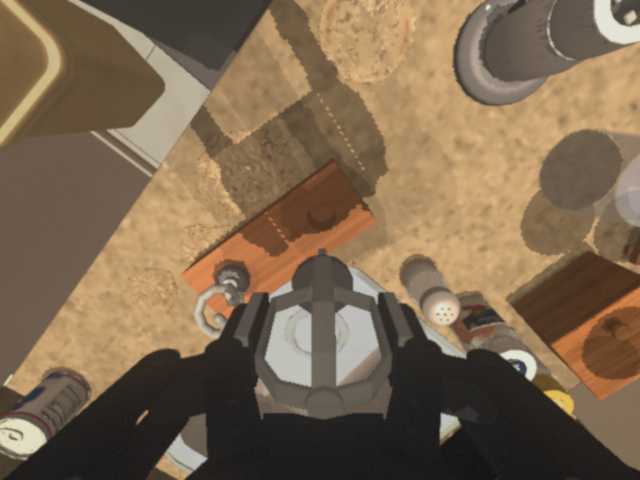

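The beater is held and upright. Its apex is at about (324,398) and the collar centre at about (323,277), with the stem nub at (323,250). All of these sit on the tool's centre line. I'll check the offset along tool x numerically.

```bash
python3 - <<'E'
from h import *
d=np.load("w3.npz"); w=(d["K"],d["D"],d["e"],d["R"]); p=np.array([.5045,-.0889,.2100])
y=2.276; X=np.array([np.cos(y),np.sin(y),0]); Y=np.array([np.sin(y),-np.cos(y),0]); Z=np.array([0,0,1])
I=cv2.imread("pics/w3.png").astype(int)
org=-.0297
for dx in(-.002,0,.002):
    o=p+X*dx; q=lambda a,b,z: proj(w,o+X*a+Y*b+Z*(org+z))[0].round(1)
    print(dx,"stem tip",q(.011,0,-.026),q(.0085,0,-.026),"collar lo front",q(.0154,.007,0),q(.0154,-.007,0),"hi",q(.0154,.007,.009),"L/R",q(0,.017,0),q(0,-.017,0),"apex",q(0,0,.089))
for u in(311,323,335): print(u,[(v,int(I[v,u].sum()//3),int(I[v,u,2]-I[v,u,0])) for v in range(244,266)])
for v in(268,276): print(v,[(u,int(I[v,u].sum()//3)) for u in list(range(286,298))+list(range(348,360))])
E
```

```text
-0.002 stem tip [322.7 246.2] [322.7 249.9] collar lo front [335.6 254.7] [310.  254.7] hi [336.3 260.9] L/R [353.2 280.3] [292.4 280.4] apex [323.3 405.1]
0 stem tip [322.7 243.1] [322.7 246.9] collar lo front [335.7 251.2] [309.9 251.3] hi [336.3 257.4] L/R [353.3 277.1] [292.3 277.1] apex [323.3 399.9]
0.002 stem tip [322.7 240.1] [322.7 243.9] collar lo front [335.7 247.8] [309.9 247.8] hi [336.4 253.8] L/R [353.4 273.8] [292.2 273.8] apex [323.3 394.6]
311 [(244, 112, 102), (245, 113, 103), (246, 115, 106), (247, 115, 106), (248, 118, 110), (249, 119, 111), (250, 122, 114), (251, 123, 115), (252, 124, 115), (253, 123, 114), (254, 121, 111), (255, 113, 101), (256, 89, 67), (257, 64, 30), (258, 59, 16), (259, 58, 16), (260, 61, 14), (261, 64, 15), (262, 69, 16), (263, 69, 14), (264, 69, 15), (265, 68, 16)]
323 [(244, 124, 116), (245, 122, 112), (246, 119, 110), (247, 112, 100), (248, 99, 68), (249, 82, 32), (250, 76, 20), (251, 76, 19), (252, 77, 18), (253, 71, 18), (254, 64, 15), (255, 60, 16), (256, 71, 16), (257, 75, 18), (258, 76, 19), (259, 74, 17), (260, 77, 18), (261, 78, 1
[... 292 characters left out ...]
 29), (258, 63, 17), (259, 58, 15), (260, 59, 14), (261, 62, 13), (262, 69, 15), (263, 71, 14), (264, 71, 15), (265, 70, 14)]
268 [(286, 134), (287, 136), (288, 136), (289, 135), (290, 132), (291, 131), (292, 130), (293, 126), (294, 124), (295, 119), (296, 99), (297, 74), (348, 134), (349, 163), (350, 172), (351, 172), (352, 169), (353, 164), (354, 158), (355, 148), (356, 139), (357, 130), (358, 125), (359, 136)]
276 [(286, 126), (287, 127), (288, 126), (289, 127), (290, 127), (291, 120), (292, 101), (293, 74), (294, 65), (295, 66), (296, 66), (297, 69), (348, 70), (349, 68), (350, 67), (351, 93), (352, 149), (353, 185), (354, 192), (355, 192), (356, 182), (357, 174), (358, 163), (359, 157)]
```

Measured in the hand, the collar sits a couple of mm along −tool x. That is close to the calibration error, so I'll hover over the socket and compare stem and socket in the same picture.

Call:
drive_tool(commands="0.1 0.6 0.2 0.9 40; 0.1 0.9 0.2 0.9 40; 0.1 0.9 0 0.9 40; 0.1 0.9 0 0.9 40; 0.1 0.9 0 0.9 40")

```text
time_s: 5.72
eef_pos: [0.5161, 0.0172, 0.2179]
tool_rot: [-3.141, -0.002, 2.672]
ft_force: [0.2, 0.1, -0.3]
finger_gap: 0.0498
grasp_force: 62.2
```

Call:
drive_tool(commands="0.1 0.9 0 0.9 40; 0.2 0.9 0 0.9 40; 0.2 0.9 0 0.9 40; 0.2 0.9 0 0.9 40; 0.1 0.7 0 0 40")

```text
time_s: 6.13
eef_pos: [0.5364, 0.1252, 0.2178]
tool_rot: [-3.141, -0.002, 2.989]
ft_force: [-0.7, -0.1, -0.7]
finger_gap: 0.0494
grasp_force: 62.2
```

Call:
drive_tool(commands="0 0.2 0 0 40; 0 0 0 0 40; 0 0 0 0 40")

```text
time_s: 6.38
eef_pos: [0.5362, 0.1282, 0.2182]
tool_rot: [-3.141, -0.001, 2.983]
ft_force: [-0.1, -1.2, -0.8]
finger_gap: 0.0495
grasp_force: 62.2
```

```bash
python3 - <<'E'
from h import *
o=get_obs(); print(o["time_s"],o["eef_pos"],o["tool_rot"],o["ft_force"])
c=cam("wrist"); f=grab_frame("wrist"); cv2.imwrite("pics/w4.png",f[...,::-1]); np.savez("w4.npz",K=c[0],D=c[1],e=c[2],R=c[3])
g=grab_frame("scene"); cv2.imwrite("pics/s4.png",g[...,::-1])
g2=grab_frame("top"); cv2.imwrite("pics/t4.png",g2[...,::-1])
a=cv2.resize(f[180:420,240:400,::-1],(400,600),interpolation=cv2.INTER_CUBIC)
b=cv2.resize(g[235:325,262:322,::-1],(400,600),interpolation=cv2.INTER_CUBIC)
cv2.imwrite("pics/c4.png",np.hstack([a,b]))
E
```

```text
6.3833 [0.53616891 0.12821599 0.21815636] [-3.14090811e+00 -1.23379711e-03  2.98304119e+00] [-0.08483986 -1.2365143  -0.76839175]
```

View pics/c4.png

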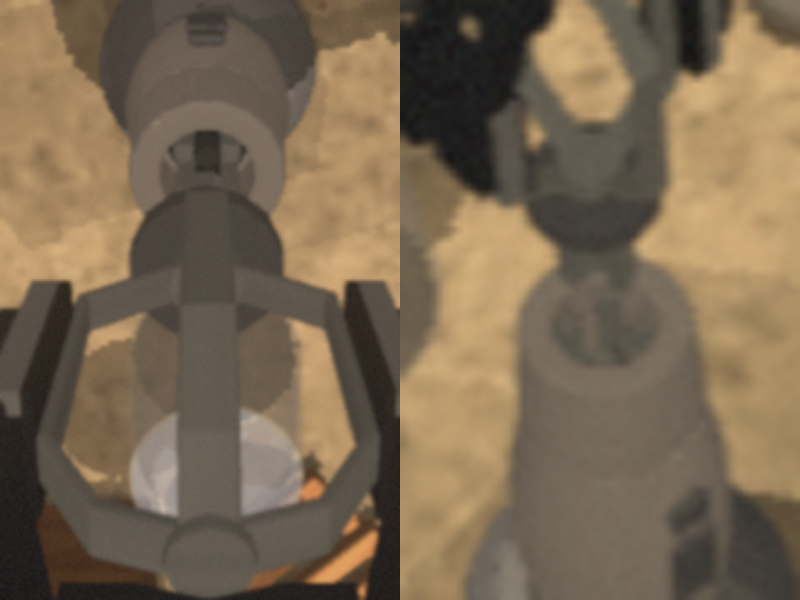

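In the left crop the ring centre u is about 207 and the collar centre about 206.5, and the slot runs vertically in line with the strip. In the scene crop the ring centre is about (608,325), the collar spans 525–665 and the stem 560–637. I'll convert these to offsets.

```bash
python3 - <<'E'
from h import *
d=np.load("w4.npz"); w=(d["K"],d["D"],d["e"],d["R"]); s=cam("scene")
sock=np.array([.5372,.1275,.14]); tcp=np.array([.53617,.12822,.21816]); zo=tcp[2]-.0297
th=np.linspace(0,2*np.pi,361)
def circ(c,P,r):
    q=proj(c,np.array([P+[r*np.cos(a),r*np.sin(a),0] for a in th])); return q
def cw(q): return (q-[240,180])*2.5
def cs(q): return (q-[262,235])*6.667
for n,c,f in(("wrist",w,cw),("scene",s,cs)):
    for nm,P,r in(("ring",sock,.022),("hole",sock,.013),("collar lo",np.array([*sock[:2],zo]),.017),("collar hi",np.array([*sock[:2],zo+.009]),.017),("collar lo @tcp",np.array([*tcp[:2],zo]),.017)):
        q=f(circ(c,P,r)); print(n,nm,"u",q[:,0].min().round(0),q[:,0].max().round(0),"v",q[:,1].min().round(0),q[:,1].max().round(0))
    J=[f(proj(c,sock+v))[0]-f(proj(c,sock))[0] for v in np.eye(3)*.001]; print("per mm x,y,z",np.round(J,1).tolist())
W=cv2.cvtColor(cv2.imread("pics/w4.png"),6).astype(int)
for u in(305,323,342): print(u,[(v,W[v,u]) for v in range(214,275)])
E
```

```text
wrist ring u 128.0 286.0 v 97.0 246.0
wrist hole u 160.0 254.0 v 129.0 217.0
wrist collar lo u 131.0 283.0 v 177.0 316.0
wrist collar hi u 127.0 287.0 v 192.0 337.0
wrist collar lo @tcp u 133.0 286.0 v 172.0 312.0
per mm x,y,z [[0.6, 3.3], [3.6, -0.5], [-0.0, 1.2]]
scene ring u 116.0 296.0 v 245.0 391.0
scene hole u 153.0 259.0 v 274.0 361.0
scene collar lo u 124.0 268.0 v 141.0 256.0
scene collar hi u 121.0 266.0 v 117.0 233.0
scene collar lo @tcp u 125.0 269.0 v 145.0 260.0
per mm x,y,z [[-3.1, -2.1], [-2.7, 2.6], [-0.2, -2.4]]
305 [(214, np.int64(94)), (215, np.int64(95)), (216, np.int64(93)), (217, np.int64(95)), (218, np.int64(94)), (219, np.int64(94)), (220, np.int64(94)), (221, np.int64(97)), (222, np.int64(95)), (223, np.int64(95)), (224, np.int64(102)), (225, np.int64(110)), (226, np.int64(113)), (227, np.int64(116)), (228, np.int64(114)), (229, np.int64(114)), (230, np.int64(113)), (231, np.int64(115)), (232, np.int64(114)), (233, np.int64(113)), (234, np.int64(114)), (235, np.int64(113)), (236, np.int64(112)), (237, np.int64(112)), (238, np.int64(112)), (239, np.int64(110)
[... 2660 characters left out ...]
t64(112)), (243, np.int64(111)), (244, np.int64(108)), (245, np.int64(107)), (246, np.int64(106)), (247, np.int64(104)), (248, np.int64(105)), (249, np.int64(104)), (250, np.int64(103)), (251, np.int64(104)), (252, np.int64(103)), (253, np.int64(108)), (254, np.int64(109)), (255, np.int64(109)), (256, np.int64(111)), (257, np.int64(113)), (258, np.int64(113)), (259, np.int64(113)), (260, np.int64(107)), (261, np.int64(91)), (262, np.int64(71)), (263, np.int64(60)), (264, np.int64(60)), (265, np.int64(60)), (266, np.int64(63)), (267, np.int64(66)), (268, np.int64(68)), (269, np.int64(70)), (270, np.int64(68)), (271, np.int64(68)), (272, np.int64(67)), (273, np.int64(70)), (274, np.int64(69))]
```

The collar is about 1.5 mm too far in +x and y is nearly right. I'll correct by −1.4 mm in x and lower gently, watching the force.

Call:
drive_tool(commands="-0.06 0 -0.2 0 40; 0 0 -0.3 0 40; 0 0 -0.2 0 40; 0 0 -0.1 0 40; 0 0 0 0 40")

```text
time_s: 6.95
eef_pos: [0.5348, 0.1285, 0.1978]
tool_rot: [-3.141, -0.001, 2.983]
ft_force: [-0.1, 0.1, -2.1]
finger_gap: 0.0497
grasp_force: 62.2
```

Call:
drive_tool(commands="0 0 -0.1 0 40; 0 0 -0.1 0 40; 0 0 -0.05 0 40; 0 0 0 0 40")

```text
time_s: 7.28
eef_pos: [0.5351, 0.1287, 0.1923]
tool_rot: [-3.141, -0.0, 2.983]
ft_force: [-0.1, 0.5, -0.3]
finger_gap: 0.0499
grasp_force: 62.2
```

Call:
drive_tool(commands="0 0 -0.1 0 40; 0 0 -0.1 0 40; 0 0 0 0 40")

```text
time_s: 7.53
eef_pos: [0.535, 0.1286, 0.1871]
tool_rot: [-3.141, -0.001, 2.983]
ft_force: [-0.1, -0.1, -0.8]
finger_gap: 0.0495
grasp_force: 62.2
```

Call:
drive_tool(commands="0 0 -0.1 0 40; 0 0 -0.1 0 40; 0 0 0 0 40")

```text
time_s: 7.78
eef_pos: [0.535, 0.1286, 0.182]
tool_rot: [-3.141, -0.001, 2.983]
ft_force: [0.1, -0.2, -0.3]
finger_gap: 0.0496
grasp_force: 62.2
```

The stem is in the slots with no side force, so I'll press on against the spring.

Call:
drive_tool(commands="0 0 -0.1 0 40; 0 0 -0.1 0 40; 0 0 0 0 40")

```text
time_s: 8.03
eef_pos: [0.5353, 0.1287, 0.1772]
tool_rot: [3.142, 0.0, 2.983]
ft_force: [0.1, 0.5, 2.8]
finger_gap: 0.0495
grasp_force: 62.4
```

Call:
drive_tool(commands="0 0 -0.1 0 40; 0 0 -0.1 0 40; 0 0 0 0 40")

```text
time_s: 8.28
eef_pos: [0.5353, 0.1287, 0.1723]
tool_rot: [3.142, 0.0, 2.983]
ft_force: [0.9, -0.8, 5.0]
finger_gap: 0.0496
grasp_force: 62.7
```

Call:
drive_tool(commands="0 0 -0.06 0 40; 0 0 0 0 40; 0 0 0 0 40")

```text
time_s: 8.53
eef_pos: [0.5354, 0.1287, 0.1712]
tool_rot: [3.141, 0.0, 2.983]
ft_force: [-0.1, 1.3, 6.1]
finger_gap: 0.0496
grasp_force: 62.8
```

Call:
drive_tool(commands="0 0 -0.06 0 40; 0 0 0 0 40; 0 0 0 0 40")

```text
time_s: 8.78
eef_pos: [0.5355, 0.1287, 0.1699]
tool_rot: [3.141, 0.001, 2.983]
ft_force: [-0.4, 0.4, 6.9]
finger_gap: 0.0495
grasp_force: 63.3
```

Call:
drive_tool(commands="0 0 -0.06 0 40; 0 0 0 0 40; 0 0 0 0 40")

```text
time_s: 9.03
eef_pos: [0.5357, 0.1287, 0.1696]
tool_rot: [3.141, 0.002, 2.983]
ft_force: [-6.0, -1.0, 29.0]
finger_gap: 0.0498
grasp_force: 65.2
```

The force jumped to 29 N at TCP z = 0.1696, against a predicted home of 0.1697, so the collar is seated. I'll hold and verify.

Call:
drive_tool(commands="0 0 0 0 40; 0 0 0 0 40; 0 0 0 0 40; 0 0 0 0 40; 0 0 0 0 40")

```text
time_s: 9.45
eef_pos: [0.5357, 0.1287, 0.1696]
tool_rot: [3.141, 0.002, 2.983]
ft_force: [-5.7, -1.1, 28.4]
finger_gap: 0.0498
grasp_force: 65.2
```

```bash
python3 - <<'E'
from h import *
o=get_obs(); print(o["time_s"],o["eef_pos"],o["ft_force"],o["grasp_force"])
f=grab_frame("wrist"); g=grab_frame("scene")
a=cv2.resize(f[180:420,240:400,::-1],(400,600)); b=cv2.resize(g[235:325,262:322,::-1],(400,600),interpolation=cv2.INTER_CUBIC)
cv2.imwrite("pics/c5.png",np.hstack([a,b]))
E
```

```text
9.45 [0.53572205 0.1286925  0.16959563] [-5.71574387 -1.13129346 28.44000688] 65.24359239265323
```

View pics/c5.png

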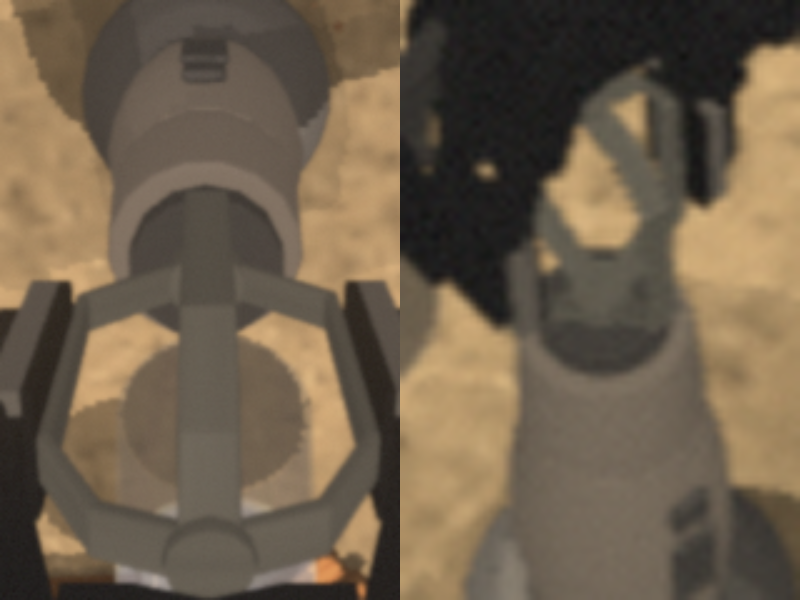

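Both crops show the collar flat on the nose ring and centred: left crop ring 112–300 against collar 130–283, right crop collar bottom at (605,375) on the ring face. Force and pose are steady, so I'm handing in.

```bash
python3 -c "
from plant import *
print(job_done())"
```

```text
the job is handed in; nothing more can be done
None
```

The wire beater is fully home in the mixer's socket, still gripped and pressed down with a steady push of about 28 N; I handed the job in at about 9.5 s of the 43 s, and no verdict was returned.

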